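# Raking light on a weld coupon

### The arm

A 6-joint arm with a two-finger parallel gripper is mounted at the origin on the work surface. World frame = base frame: x ahead of the robot, y to its left, z up, the work surface at z = 0. Lengths are in m, angles in degrees, forces in N, time in s.
With the tool pointing down it reaches from about 0.3 to 0.75 m from the base axis. Payload 8.5 kg.
Tool frame: the origin (TCP) lies at the very end of the fingers, on their centre line; the grasp point (between the pads) lies 19 mm behind it; z points along the fingers, y is the direction in which the jaws open and shut (so a half turn about z gives the same grasp; the last joint's range is limited). The gripper opens to 85 mm and grips with 20 to 120 N. Pads are 22 mm wide; open, the fingers measure 114 mm over their backs; the gripper's body (76 mm by 85 mm) begins 54 mm behind the grasp point. The pads swing forward as they close: fully open they stand 13 mm farther back than shut.
Start: joints at [-75.533, 21.807, 74.336, -0, 83.858, -12.336], TCP at [0.248, -0.491, 0.231] pointing down, gripper open.
Joint ranges: [-178.18, 178.18], [-50.72, 133.34], [12.68, 142.11], [-81.47, 261.47], [9.98, 163.14], [-165.26, 165.26]. Speed limits (degrees/s): [136.94, 136.94, 180, 180, 180, 180].

### API

Orientations are given as a 3x3 rotation matrix whose columns are the frame's x, y, z axes.
In Python, from rig import env, vision, close_job, spotter gives the robot as it stands. The module is installed in compiled form; this text tells all that it offers.
- The arm moves only by the tool jog_arm, never from a script. Its argument "plan" is a list that holds one entry, the list of rows, each a list of 6 numbers: the shift along the tool's x, y, z in units of 40 mm (1.0 is 40 mm), then the turn, a rotation vector about the tool's x, y, z in units of 0.15 rad (1.0 is 0.15 rad). A call has 1 to 10 rows; each row shifts and turns the commanded pose from where the row before left it, along the tool's axes as they then stand; what a row does not reach is not made up. A row lasts 1/10 s, in which the tool goes at most 50 mm and 8.59 degrees, less where a joint would pass 70% of its speed; a pose out of reach is approached as far as the arm can. A call with a number of a shift or a turn outside -1 to 1 is refused whole. A call with a gripper value outside its range is refused whole. "grip" is the opening, from -1 (shut) to 1 (fully open), set as the call begins (left out, the last holds). The fingers move at their own pace and stop on an object; "squeeze" is the grip in N (left out, the last holds). Time passes only in rows, so rows that do not move let the fingers close. It gives the time, the measured TCP pose, the force and the opening at its end, in the units of the state.
- env.observe(): the state, without advancing time (a new reading comes with each control period).
- vision.get_image(name): name is "scene" or "top" or "wrist"; returns (picture, depth): 420x560x3 uint8, red, green, blue; 420x560 float32, m along the optical axis (not along the pixel's ray), 0 where there is no reading.
- vision.camera_info(name): a dict with "fx", "fy", "cx", "cy" (pixels), "rvec" (rotation vector, rad) and "tvec" (3), from world to camera coordinates, as OpenCV has them. Camera axes: x right, y down, z forward; pixel columns grow to the right and rows downward; lengths in m; the calibration is good to about 2 mm. A picture is of the moment at which its call begins: read the wrist's pose just before it. camera_info takes no time and is no camera call; for the wrist camera it gives the pose at the moment of the call.
- close_job(): hands the job in, once; it reports no verdict.
Trained networks look in the newest picture that a camera, given by its name, has taken for a name from the list of things; names that differ only in an ending like _2 or _b are one class to them, and where a whole thing is asked for, a point or a joint stands for the part that bears it (a point fixed in the world has none). Each returns a list of dicts, best first, with "score" (0 to 1); they miss things now and then, are a little off and sometimes report something else, mostly with a low value. They report only what shows in the picture. A call takes as long as a camera call. They do not tell look-alikes from the thing itself.
- spotter.trace(camera, query): "pixels" (420x560 bool, what is visible of it) and "rect" ([left, top, right, bottom] in pixels, round what is visible of it).
The state is a dict: "time_s": time; "q": joint angles; "qvel": joint speeds; "joint_efforts": joint torques, N m; "position": TCP position; "tool_rot": TCP orientation; "ft_force": force on the tool from outside, world axes, zero at the start; "wrist_torque": the same for the moment, N m; "grip_width": finger opening in m.
Only numpy, scipy, OpenCV 4.12 (cv2) and the standard library are available. Lean on these libraries where they do the work, as an engineer would, in place of code of your own. Each camera call takes 0.05 s, during which the arm holds its last target.

### The job

Get the welded coupon ready for a visual check: lay it, weld up, lengthwise on the narrow yellow sloping rest with its lower end at the stop, and let go of it. Then draw the blue inspection torch out of its holder and turn it to lean about 45 degrees from upright, lens downwards, pointing at the middle of the weld from about 12 cm away. Finish still holding the torch there, steady, in the air, touching nothing but the gripper, with the coupon still on its rest; leave the plain plate and the other things on the table where they are.

Things in the scene. Friction and masses are not known exactly. Their poses are not given: they have to be found in the camera images.
- coupon: The welded coupon: a dark steel bar 110 x 45 x 14 mm (x, y, z; about 0.5 kg) with a bright weld bead 12 mm wide and 2.5 mm high across the middle of its upper face. Starts lying flat, weld up, in the steel tray (floor 3 mm thick, walls 16 mm high). Origin: centre of its underside; x along its length, y across its width and along the bead, z out of the welded face. Either end may go lower on the rest.
- weld (a point): The middle of the weld bead, on its crest, 16.5 mm above the coupon's origin along the coupon's z.
- plain_plate: A steel bar of the same 110 x 45 x 14 mm as the coupon but without a weld, lying in the same tray; the two may swap places. Leave it alone. Origin: centre of its underside, x along its length.
- rest: The sloping rest, fixed to the table: a yellow deck 30 mm wide (y) and 122 mm long, narrower than the coupon, on two 16 mm wide posts over a grey base plate 130 x 80 x 8 mm. The deck slopes at 25 degrees, rising towards the rest's +x; its low end (-x) has a yellow stop as wide as the deck that stands 10 mm above the deck face. Origin: centre of the base's underside; z up.
- rest_seat (a point): The middle of the deck's upper face, 75 mm above the table. The coupon's origin belongs here: its lower end is then 3 mm from the stop, whose inner face is 58 mm down the slope.
- torch: The inspection torch: a blue round stick 130 mm long, about 0.14 kg; barrel 22 mm in diameter, head 26 mm in diameter over the 26 mm next to the lens, orange band at the tail. Starts standing lens down in the holder with 80 mm standing out of it. Origin: centre of the lens face; z runs from the lens along the stick to the tail, so the light shines along -z.
- beam_spot (a point): A point fixed to the torch, 120 mm in front of the lens on its axis (at z = -120 mm in the torch's frame): it is to be at the middle of the weld.
- holder: The torch holder, fixed to the table: a grey upright tube of 30 mm bore and 38 mm outer diameter, its floor 14 mm and its rim 64 mm above the table, on a black disc 80 mm in diameter. Origin: centre of the disc's underside.
- couplant: A closed clear bottle with a blue cap, 60 mm in diameter, 150 mm tall, standing beyond the tray. Leave it alone. Origin: centre of its underside.
- step_block: A steel stair-shaped gauge block 100 x 30 x 40 mm, to the left of the rest. Leave it alone. Origin: centre of its underside.
- marker: A black marker with a red cap, 135 x 13 x 13 mm, lying on the table between the robot and the rest. Leave it alone. Origin: centre of its underside, x along its length.
Things that resemble listed ones, but are neither listed nor needed, are in the scene too. What is shaped like the coupon but brown or orange is not meant.

How it is judged (in metres and radians):
On the way, in this order (a step that is already met when the one before it is completed fails the run):
1. the coupon lies weld up on the sloping rest, at the stop, released (distance between coupon and rest_seat below 0.015 m and angle between the x axis of coupon and the y axis of rest, either way round above 1.32645 rad and angle between coupon's own z axis and vertical between 0.314159 and 0.558505 rad and contact force between coupon and rest above 1 N and contact force between coupon and the fingers below 0.1 N and linear speed of coupon below 0.02 m/s), for 0.3 s.
2. the torch is drawn clear of its holder, in the gripper (z of torch in the frame of holder above 0.07 m and contact force between torch and the fingers above 1 N and contact force between torch and holder below 0.05 N), for 0.2 s.
At the end, for the whole second after the job is handed in: Coupon released, at rest, weld up on the rest: within 15 mm of the seat, 14 degrees of the slope direction, tilted 18-32 degrees. Torch held still, touching only the gripper, lens down and over 110 mm up, leaning 33-57 degrees, the point 120 mm ahead of the lens within 30 mm of the weld middle (all of step 1 and distance between beam_spot and weld below 0.03 m and angle between torch's own z axis and vertical between 0.575959 and 0.994838 rad and height (world z) of torch above 0.11 m and contact force between torch and the fingers above 1 N and contact force between torch and holder below 0.05 N and contact force between torch and rest below 0.05 N and contact force between torch and coupon below 0.05 N and linear speed of torch below 0.03 m/s); the arm keeps its last pose, push and grip.
It fails at once if a bystander (plain plate, bottle, step block or marker) is moved by more than 25 mm (distance of any of plain_plate, couplant, step_block, marker from where it was at the start of the episode above 0.025 m).
It also fails if it takes over 54 s, if anything falls off the work surface, if the arm or the gripper's body presses on something with over 40 N, if the wrist force passes 120 N, or if a joint passes its speed limit or range.

## Working session

There is one attempt and no reset: what is moved stays moved. The work goes in short steps, Python scripts to look and compute and a tool call to move; the robot and the scene stay as the last step left them, time stands still between calls to the robot, and variables do not carry over. Pictures are saved under pics/ and viewed, and the job is handed in when it is done.

Besides the shell and the picture viewer there is one more tool, called after "Emit:" by a JSON object that holds its "method" and its "body", one argument or row to a line. jog_arm: Moves the arm, as the interface text tells. Its arguments: {"type":"object","properties":{"plan":{"type":"array"},"grip":{"type":"number"},"squeeze":{"type":"number"}},"required":["plan"]}

```bash
mkdir -p pics; ls; python3 - <<'E'
from rig import env, vision
import cv2
s=env.observe(); print(s['time_s'],s['position'],s['tool_rot'],s['grip_width'])
for n in ("scene","top","wrist"):
    im,d=vision.get_image(n); cv2.imwrite(f"pics/{n}0.png",im[:,:,::-1]); print(n,vision.camera_info(n))
E
```

```text
pics
0.0 [ 0.24792799 -0.49061639  0.23070902] [[ 8.92556812e-01  4.50934814e-01 -3.60518529e-04]
 [ 4.50934843e-01 -8.92555727e-01  1.42924120e-03]
 [ 3.22711735e-04 -1.43824933e-03 -9.99998914e-01]] 0.08524857047285908
scene {'fx': 394.7459458347635, 'fy': 394.7459458347635, 'cx': 273.86244179758546, 'cy': 207.76653056009698, 'rvec': array([ 2.29138635,  0.73655756, -0.30080431]), 'tvec': array([-0.47773323, -0.19821093,  1.18618495])}
top {'fx': 461.3991260864269, 'fy': 461.3991260864269, 'cx': 281.9304057610726, 'cy': 203.64124377321215, 'rvec': array([ 2.15899737, -2.1874105 ,  0.13103459]), 'tvec': array([0.01040752, 0.56500012, 1.10451784])}
wrist {'fx': 328.8334056327732, 'fy': 328.8334056327732, 'cx': 280.80158997665967, 'cy': 202.97335339656217, 'rvec': array([-2.43516393,  1.49734504,  0.24458614]), 'tvec': array([-0.54885089, -0.04184917,  0.38076379])}
```

View pics/scene0.png

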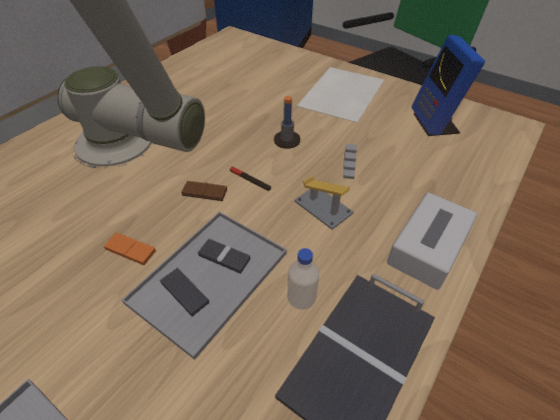

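View pics/top0.png

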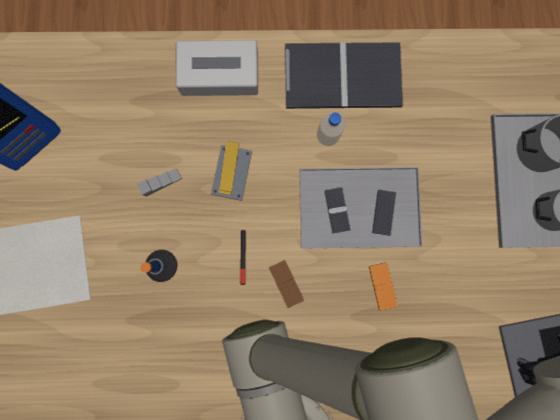

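View pics/wrist0.png

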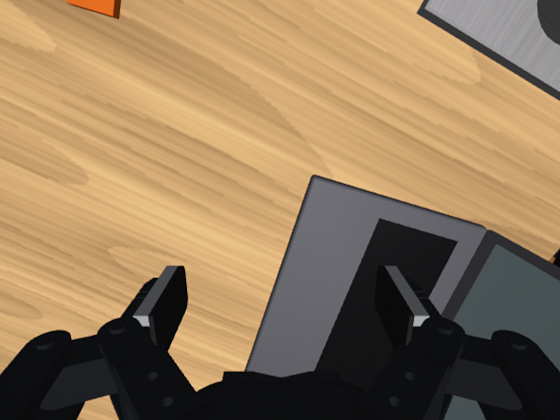

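The scene shows the coupon with its bright weld in the tray (top px 337,210), with the plain plate at 384,212. The rest is at 232,172, the torch and holder at 155,266, and the marker at 243,257. Next I'll measure these positions.

```bash
cat > h.py <<'E'
import numpy as np, cv2
from rig import env, vision, spotter
def cloud(n,im_d=None):
    info=vision.camera_info(n)
    im,d=vision.get_image(n) if im_d is None else im_d
    R=cv2.Rodrigues(np.array(info['rvec']))[0]; t=np.array(info['tvec'])
    v,u=np.mgrid[:420,:560]
    c=np.stack([(u-info['cx'])/info['fx']*d,(v-info['cy'])/info['fy']*d,d],-1)
    P=(c-t)@R
    P[d==0]=np.nan
    return im,d,P
E
python3 - <<'E'
from h import *
for n in ("top","scene"):
    im,d,P=cloud(n)
    for q in ("coupon","plain_plate","rest","torch","holder","couplant","step_block","marker"):
        for r in spotter.trace(n,q)[:3]:
            m=r['pixels']; p=P[m]; p=p[~np.isnan(p[:,0])]
            xy=p[:,:2]
            if len(p)<5: continue
            rect=cv2.minAreaRect((xy*1000).astype(np.float32))
            print(n,q,round(r['score'],2),np.round(r['rect']),len(p),'med',np.median(p,0).round(4),'zmin/max',np.percentile(p[:,2],[2,98]).round(3),'rect',np.round(rect[0],1),np.round(rect[1],1),round(rect[2],1))
    np.savez(f'{n}.npz',im=im,P=P)
E
```

```text
top coupon 0.81 [369. 260. 396. 308.] 873 med [ 0.3609 -0.2406  0.014 ] zmin/max [0.005 0.019] rect [ 361.3 -242.8] [110.7  48.9] 11.3
top coupon 0.72 [272. 258. 301. 305.] 810 med [ 0.3693 -0.0024  0.014 ] zmin/max [0.008 0.019] rect [369.8  -2.2] [110.3  46.3] 23.8
top coupon 0.17 [138. 259. 161. 274.] 217 med [0.4193 0.2994 0.121 ] zmin/max [0.003 0.147] rect [417.8 322.7] [27.2 66.8] 4.9
top plain_plate 0.88 [370. 189. 393. 237.] 749 med [ 0.5428 -0.2486  0.0166] zmin/max [0.012 0.022] rect [ 543.1 -251.5] [ 48.4 107.1] 80.5
top rest 0.71 [210. 142. 253. 198.] 1648 med [0.6449 0.1252 0.0103] zmin/max [0.004 0.098] rect [649.3 130.9] [ 80.1 129.5] 78.2
top rest 0.65 [324. 190. 351. 235.] 773 med [ 0.5486 -0.1329  0.017 ] zmin/max [0.012 0.022] rect [ 549.4 -134.3] [108.   47.1] 10.0
top rest 0.25 [319. 112. 341. 144.] 634 med [ 0.7321 -0.1095  0.1028] zmin/max [0.018 0.152] rect [ 739.7 -113.6] [55.8 49.4] 68.5
top torch 0.63 [138. 260. 157. 273.] 217 med [0.4185 0.2995 0.121 ] zmin/max [-0.     0.147] rect [417.6 325.3] [27.2 68.1] 4.9
top holder 0.78 [143. 250. 176. 281.] 684 me
[... 1530 characters left out ...]
[418.1 299. ] [23.4 19.1] 5.3
scene torch 0.38 [198. 239. 248. 270.] 955 med [ 0.5539 -0.1398  0.0186] zmin/max [0.007 0.022] rect [ 547.7 -131.8] [111.4  55.6] 9.4
scene holder 0.75 [272. 122. 302. 148.] 474 med [0.4266 0.288  0.013 ] zmin/max [0.003 0.066] rect [412.  307.5] [77.7 96.9] 35.9
scene couplant 0.87 [289. 250. 321. 309.] 1461 med [ 0.7525 -0.1341  0.0955] zmin/max [0.012 0.152] rect [726.  -86.8] [ 65.7 134.4] 30.0
scene step_block 0.91 [342. 144. 356. 178.] 384 med [0.6269 0.3022 0.0225] zmin/max [0.003 0.043] rect [627.2 303.9] [ 33.1 105.4] 26.6
scene marker 0.73 [233. 164. 271. 190.] 303 med [0.4356 0.0964 0.0126] zmin/max [0.001 0.017] rect [434.2 105.6] [ 28.3 140.5] 88.9
```

```bash
python3 - <<'E'
from h import *
for n in ("top","scene"):
    z=np.load(n+'.npz'); im=z['im'];P=z['P']
    hsv=cv2.cvtColor(im,cv2.COLOR_RGB2HSV)
    near=np.hypot(P[...,0]-.65,P[...,1]-.13)<.1
    m=near&(P[...,2]>.035)&(hsv[...,1]>140)&(hsv[...,0]>18)&(hsv[...,0]<35)
    p=P[m]; print(n,'yellow',len(p))
    # plane ransac-ish
    q=p.copy()
    for i in range(8):
        A=np.c_[q[:,:2],np.ones(len(q))]; c=np.linalg.lstsq(A,q[:,2],rcond=None)[0]
        r=np.abs(p@np.r_[c[:2],-1]+c[2]); q=p[r<max(.003,.012-.002*i)]
    print(len(q),'slope',np.degrees(np.arctan(np.hypot(*c[:2]))),'dir',np.degrees(np.arctan2(c[1],c[0])),'mean',q.mean(0))
    rect=cv2.minAreaRect((q[:,:2]*1000).astype(np.float32)); print('deck rect',rect,'z at c',c@np.r_[np.array(rect[0])/1000,1])
    b=P[near&(P[...,2]>.004)&(P[...,2]<.013)&(hsv[...,1]<90)]
    print('base',len(b),cv2.minAreaRect((b[:,:2]*1000).astype(np.float32)),np.median(b[:,2]))
    # coupon top face
    for nm,c0 in (('coupon',(.547,-.133)),('plate',(.543,-.25))):
        near=np.hypot(P[...,0]-c0[0],P[...,1]-c0[1])<.075
        b=P[near&(P[...,2]>.0125)&(im.max(-1)<400)]
        b=b[b[:,2]>.0125]
        print(nm,len(b),cv2.minAreaRect((b[:,:2]*1000).astype(np.float32)),np.median(b,0))
        w=P[near&(P[...,2]>.012)&(im.min(-1)>120)]
        if len(w): print(' bright',len(w),w.mean(0))
    near=np.hypot(P[...,0]-.419,P[...,1]-.297)<.03
    t=P[near&(P[...,2]>.07)]; 
    print('torch',len(t),'topz',np.percentile(t[:,2],98),t.min(0),t.max(0))
    tt=t[t[:,2]>.139]; print(len(tt),tt.mean(0),tt.min(0),tt.max(0))
    ri=P[near&(P[...,2]>.058)&(P[...,2]<.068)]; print('rim',len(ri),(ri.min(0)+ri.max(0))/2,ri.min(0),ri.max(0))
E
```

```text
top yellow 622
495 slope 24.43395030657319 dir -11.699552276645507 mean [0.65105071 0.12876925 0.07558855]
deck rect ((649.0640258789062, 129.70516967773438), (28.573720932006836, 114.65191650390625), 78.32013702392578) z at c 0.07462461225359734
base 1012 ((654.4514770507812, 128.6516876220703), (187.68292236328125, 184.53976440429688), 36.88481903076172) 0.007780967678024844
coupon 786 ((550.3616333007812, -133.15817260742188), (110.13135528564453, 45.422855377197266), 9.100871086120605) [ 0.5490448  -0.13294394  0.01706966]
 bright 79 [ 0.55006105 -0.13395501  0.01891936]
plate 777 ((543.1781616210938, -250.31605529785156), (46.21669006347656, 110.3554458618164), 80.40841674804688) [ 0.54228077 -0.2496784   0.01669374]
 bright 1 [ 0.60020495 -0.23787993  0.01814811]
torch 164 topz 0.14742667351571695 [0.40762749 0.29334482 0.0700321 ] [0.42921848 0.31440572 0.14996405]
87 [0.41886111 0.3043782  0.14406782] [0.40762749 0.29334482 0.13960019] [0.42921848 0.31440572 0.14996405]
rim 72 [0.41937654 0.30274917 0.06300645] [0.40183411 0.2856774  0.05827387] [0.43691898 0.31982094 0.06773
[... 354 characters left out ...]
6797) 0.009415457313745544
coupon 883 ((548.3590087890625, -136.25436401367188), (111.19867706298828, 46.8693733215332), 9.80285358428955) [ 0.55195045 -0.13774379  0.01878776]
 bright 78 [ 0.54943683 -0.13602174  0.02140825]
plate 1072 ((541.1963500976562, -253.4403533935547), (44.98871994018555, 112.6036148071289), 80.36840057373047) [ 0.54558857 -0.25501903  0.01875718]
torch 207 topz 0.14696265177160492 [0.4058401  0.28924561 0.07012845] [0.42951658 0.31367614 0.14815787]
45 [0.41947553 0.29988923 0.14472931] [0.4058401  0.28958567 0.13901938] [0.42951658 0.31367614 0.14815787]
rim 67 [0.41795925 0.30034097 0.06291411] [0.40023321 0.28279146 0.05805333] [0.43568529 0.31789048 0.06777488]
```

```bash
cat >> h.py <<'E'
from scipy.spatial.transform import Rotation as Ro
def tgt_down(yaw,tilt=0):
    """tool x at yaw (deg), tool z tilted by tilt deg towards yaw from down"""
    y=np.radians(yaw);t=np.radians(tilt);u=np.array([np.cos(y),np.sin(y),0])
    z=np.sin(t)*u+np.array([0,0,-np.cos(t)]); yy=np.array([np.sin(y),-np.cos(y),0])
    return np.c_[np.cross(yy,z),yy,z]
def plan(p1,R1,n=None,p0=None,R0=None):
    s=env.observe()
    p0=s['position'] if p0 is None else p0; R0=s['tool_rot'] if R0 is None else R0
    p0=np.array(p0);R0=np.array(R0)
    rv=Ro.from_matrix(R0.T@R1).as_rotvec()
    if n is None: n=max(int(np.ceil(max(np.linalg.norm(p1-p0)/.036,np.linalg.norm(rv)/.135))),1)
    rows=[]
    p=p0.copy();R=R0.copy()
    for i in range(n):
        d=(p0+(p1-p0)*(i+1)/n)-p
        r=np.round(np.r_[R.T@d/.04,rv/n/.15],2)
        rows.append(r.tolist()); p=p+R@(r[:3]*.04); R=R@Ro.from_rotvec(r[3:]*.15).as_matrix()
    print(n); print('\n'.join(str(r) for r in rows)); print('end',p.round(4),'err deg',np.degrees(np.linalg.norm(Ro.from_matrix(R.T@R1).as_rotvec())).round(2))
    return p,R
E
python3 - <<'E'
from h import *
plan(np.array([.5495,-.1345,.2]),tgt_down(9.5))
E
```

```text
13
[0.83, -0.35, 0.06, -0.0, -0.0, 0.15]
[0.82, -0.37, 0.06, -0.0, -0.0, 0.15]
[0.81, -0.39, 0.06, -0.0, -0.0, 0.15]
[0.8, -0.4, 0.06, -0.0, -0.0, 0.15]
[0.79, -0.42, 0.06, -0.0, -0.0, 0.15]
[0.78, -0.45, 0.06, -0.0, -0.0, 0.15]
[0.77, -0.45, 0.06, -0.0, -0.0, 0.15]
[0.76, -0.48, 0.06, -0.0, -0.0, 0.15]
[0.75, -0.49, 0.06, -0.0, -0.0, 0.15]
[0.74, -0.51, 0.06, -0.0, -0.0, 0.15]
[0.73, -0.53, 0.06, -0.0, -0.0, 0.15]
[0.72, -0.54, 0.06, -0.0, -0.0, 0.15]
[0.7, -0.56, 0.06, -0.0, -0.0, 0.15]
end [ 0.5495 -0.1344  0.2001] err deg 0.54
```

Emit:
{"method": "jog_arm", "body": {
  "plan": [
    [[0.83,-0.35,0.06,0,0,0.15],[0.82,-0.37,0.06,0,0,0.15],[0.81,-0.39,0.06,0,0,0.15],[0.8,-0.4,0.06,0,0,0.15],[0.79,-0.42,0.06,0,0,0.15],[0.78,-0.45,0.06,0,0,0.15],[0.77,-0.45,0.06,0,0,0.15],[0.76,-0.48,0.06,0,0,0.15],[0.75,-0.49,0.06,0,0,0.15],[0.74,-0.51,0.06,0,0,0.15]]
  ],
  "grip": 1
}}

```text
time_s: 2.05
position: [0.4807, -0.2156, 0.2073]
tool_rot: [[0.971, 0.239, 0.0], [0.239, -0.971, -0.0], [0.0, 0.0, -1.0]]
ft_force: [0.2, -0.2, -0.4]
grip_width: 0.0855
```

Emit:
{"method": "jog_arm", "body": {
  "plan": [
    [[0.73,-0.53,0.06,0,0,0.15],[0.72,-0.54,0.06,0,0,0.15],[0.7,-0.56,0.06,0,0,0.15],[0,0,0,0,0,0],[0,0,0,0,0,0]]
  ]
}}

```text
time_s: 2.55
position: [0.5496, -0.134, 0.1999]
tool_rot: [[0.984, 0.176, -0.0], [0.176, -0.984, -0.0], [-0.0, 0.0, -1.0]]
ft_force: [-0.4, 0.6, -0.2]
grip_width: 0.0851
```

```bash
python3 - <<'E'
from h import *
s=env.observe(); print(s['time_s'],s['position'],s['tool_rot'],s['q'])
im,d,P=cloud('wrist'); cv2.imwrite('pics/w1.png',im[:,:,::-1])
near=np.hypot(P[...,0]-.5495,P[...,1]+.1345)<.085
b=P[near&(P[...,2]>.0125)&(P[...,2]<.03)]
print(len(b),cv2.minAreaRect((b[:,:2]*1000).astype(np.float32)),np.median(b,0))
w=P[near&(P[...,2]>.012)&(P[...,2]<.03)&(im.min(-1)>110)]
if len(w): print(len(w),w.mean(0),cv2.minAreaRect((w[:,:2]*1000).astype(np.float32)))
for r in spotter.trace('wrist','coupon'): print(r['score'],r['rect'])
E
```

```text
2.55 [ 0.54961555 -0.13396811  0.1999124 ] [[ 9.84389755e-01  1.76001713e-01 -4.56064250e-04]
 [ 1.76001691e-01 -9.84389860e-01 -8.75110247e-05]
 [-4.64347113e-04  5.87687703e-06 -9.99999892e-01]] [-2.56791480e+01  2.47595605e+01  7.49021126e+01 -1.60689029e-02
  8.03597044e+01  5.41865891e+01]
4637 ((548.9111328125, -133.8539276123047), (110.25733947753906, 45.03591537475586), 9.460371017456055) [ 0.55408481 -0.1333333   0.01716878]
511 [ 0.54869313 -0.13357921  0.0192102 ] ((571.9328002929688, -130.19863891601562), (62.13884353637695, 44.81194305419922), 8.886653900146484)
0.92 [258.5, 121.6, 303.7, 229.8]
0.84 [109.1, 254.4, 184.7, 337.4]
0.68 [322.1, 294.2, 358.8, 376.9]
```

View pics/w1.png

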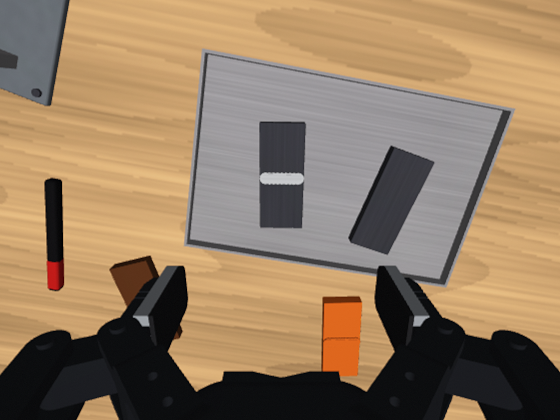

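Emit:
{"method": "jog_arm", "body": {
  "plan": [
    [[-0.02,0,0.8,0,0,0.08],[0,0,0.8,0,0,0],[0,0,0.8,0,0,0],[0,0,0.8,0,0,0],[0,0,0.6,0,0,0],[0,0,0.4,0,0,0],[0,0,0.3,0,0,0],[0,0,0.2,0,0,0],[0,0,0.13,0,0,0],[0,0,0,0,0,0]]
  ]
}}

```text
time_s: 3.65
position: [0.5486, -0.1347, 0.0068]
tool_rot: [[0.987, 0.162, -0.0], [0.162, -0.987, 0.0], [-0.0, -0.0, -1.0]]
ft_force: [-0.5, -0.2, -0.6]
grip_width: 0.0851
```

Emit:
{"method": "jog_arm", "body": {
  "plan": [
    [[0,0,0,0,0,0],[0,0,0,0,0,0],[0,0,0,0,0,0],[0,0,0,0,0,0],[0,0,0,0,0,0],[0,0,0,0,0,0],[0,0,0,0,0,0],[0,0,0,0,0,0]]
  ],
  "grip": -1,
  "squeeze": 70
}}

```text
time_s: 4.45
position: [0.549, -0.1346, 0.0079]
tool_rot: [[0.987, 0.163, 0.001], [0.163, -0.987, -0.001], [0.001, 0.001, -1.0]]
ft_force: [-2.2, 0.3, 6.9]
grip_width: 0.0424
```

Emit:
{"method": "jog_arm", "body": {
  "plan": [
    [[0,0,-0.2,0,0,0],[0,0,-0.4,0,0,0],[0,0,-0.7,0,0,0],[0,0,-0.8,0,0,0],[0,0,-0.8,0,0,0],[0,0,-0.8,0,0,0],[0,0,-0.8,0,0,0],[0,0,-0.4,0,0,0],[0,0,0,0,0,0]]
  ]
}}

```text
time_s: 5.35
position: [0.5492, -0.1346, 0.2052]
tool_rot: [[0.987, 0.163, 0.004], [0.163, -0.987, -0.002], [0.003, 0.002, -1.0]]
ft_force: [0.1, -0.4, -4.1]
grip_width: 0.0427
```

```bash
python3 - <<'E'
from h import *
s=env.observe(); print(s['time_s'],s['position'],s['grip_width'],s['ft_force'])
im,d,P=cloud('wrist'); cv2.imwrite('pics/w2.png',im[:,:,::-1])
im,d,P=cloud('scene'); cv2.imwrite('pics/s2.png',cv2.resize(im[150:350,80:380,::-1],None,fx=2,fy=2))
E
```

```text
5.35 [ 0.54915367 -0.134624    0.20515347] 0.04269715884309499 [ 0.12246295 -0.36147514 -4.06888715]
```

View pics/w2.png

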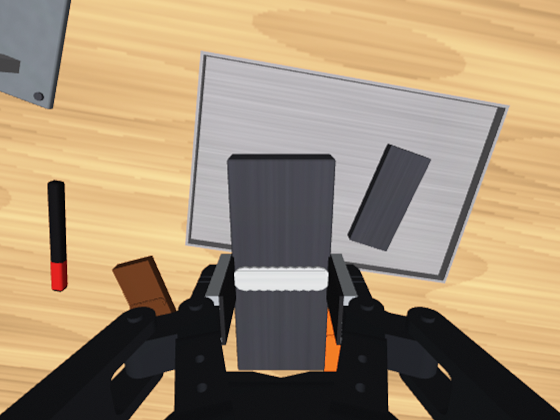

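View pics/s2.png

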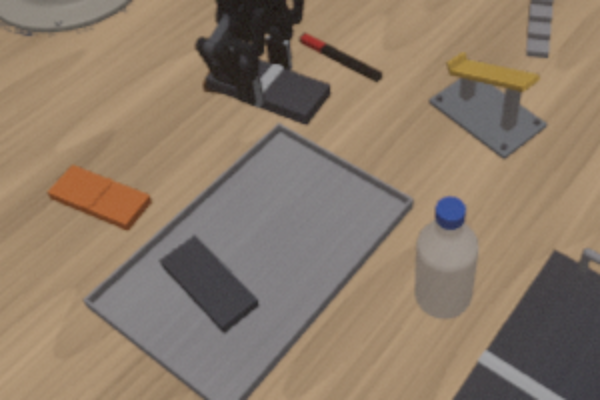

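The coupon is held level and centred between the pads, with the weld just ahead of them at px 281,279. I'll measure its pose in the tool frame.

```bash
cat > m.py <<'E'
from h import *
s=env.observe(); R=np.array(s['tool_rot']);p0=np.array(s['position'])
im,d,P=cloud('wrist')
T=(P-p0)@R
v,u=np.mgrid[:420,:560]
m=(u>235)&(u<326)&(v>165)&(v<260)&(np.abs(T[...,1])<.03)&(T[...,2]<.03)
q=T[m]; 
for i in range(4):
    c=np.linalg.lstsq(np.c_[q[:,:2],np.ones(len(q))],q[:,2],rcond=None)[0]; r=np.abs(q@np.r_[c[:2],-1]+c[2]); q=q[r<.002]
print(len(q),'plane',c,'tilt x,y deg',np.degrees(c[:2]))
m2=(u>200)&(u<360)&(v>140)&(v<262)&(np.abs(T@np.r_[c[:2],-1]+c[2])<.0035)
q=T[m2]; print('front x max',np.percentile(q[:,0],[50,98,99.5]),'y',np.percentile(q[:,1],[.5,2,98,99.5]))
w=T[(u>225)&(u<335)&(v>265)&(v<292)&(im.min(-1)>130)&(d<.4)]; print('weld',len(w),w.mean(0),np.percentile(w[:,0],[2,98]))
E
python3 m.py
```

```text
8418 plane [ 0.0013785   0.00217742 -0.00912136] tilt x,y deg [0.07898201 0.12475706]
front x max [0.03339429 0.05492344 0.0552379 ] y [-0.02481287 -0.02226597  0.02126089  0.02377645]
weld 2112 [nan nan nan] [nan nan]
```

```bash
python3 - <<'E'
from h import *
plan(np.array([.5,.145,.28]),tgt_down(-12))
E
```

```text
9
[-0.01, -0.79, -0.22, -0.0, 0.0, 0.28]
[-0.03, -0.78, -0.21, -0.0, 0.0, 0.28]
[-0.08, -0.79, -0.22, -0.0, 0.0, 0.28]
[-0.1, -0.78, -0.22, -0.0, 0.0, 0.28]
[-0.14, -0.77, -0.21, -0.0, 0.0, 0.28]
[-0.17, -0.77, -0.22, -0.0, 0.0, 0.28]
[-0.2, -0.76, -0.22, -0.0, 0.0, 0.28]
[-0.24, -0.75, -0.21, -0.0, 0.0, 0.28]
[-0.26, -0.75, -0.22, -0.0, 0.0, 0.28]
end [0.5001 0.1452 0.28  ] err deg 0.34
```

Emit:
{"method": "jog_arm", "body": {
  "plan": [
    [[-0.01,-0.79,-0.22,0,0,0.28],[-0.03,-0.78,-0.21,0,0,0.28],[-0.08,-0.79,-0.22,0,0,0.28],[-0.1,-0.78,-0.22,0,0,0.28],[-0.14,-0.77,-0.21,0,0,0.28],[-0.17,-0.77,-0.22,0,0,0.28],[-0.2,-0.76,-0.22,0,0,0.28],[-0.24,-0.75,-0.21,0,0,0.28],[-0.26,-0.75,-0.22,0,0,0.28],[0,0,0,0,0,0]]
  ]
}}

```text
time_s: 6.5
position: [0.4996, 0.148, 0.2806]
tool_rot: [[0.978, -0.21, -0.001], [-0.21, -0.978, 0.001], [-0.001, -0.001, -1.0]]
ft_force: [0.7, -1.5, -4.6]
grip_width: 0.0422
```

Emit:
{"method": "jog_arm", "body": {
  "plan": [
    [[0,0,0,0,0,0],[0,0,0,0,0,0]]
  ]
}}

```text
time_s: 6.7
position: [0.5004, 0.1443, 0.2797]
tool_rot: [[0.977, -0.213, -0.002], [-0.213, -0.977, -0.0], [-0.002, 0.001, -1.0]]
ft_force: [-0.4, -0.5, -4.6]
grip_width: 0.0429
```

```bash
python3 - <<'E'
from h import *
s=env.observe(); print(s['time_s'],s['position'],s['tool_rot'],s['q'])
im,d,P=cloud('wrist'); cv2.imwrite('pics/w3.png',im[:,:,::-1]); np.savez('w3.npz',im=im,P=P)
hsv=cv2.cvtColor(im,cv2.COLOR_RGB2HSV)
near=np.hypot(P[...,0]-.65,P[...,1]-.13)<.09
m=near&(P[...,2]>.035)&(P[...,2]<.12)&(hsv[...,1]>140)&(hsv[...,0]>18)&(hsv[...,0]<35)
p=P[m]; q=p.copy()
for i in range(8):
    A=np.c_[q[:,:2],np.ones(len(q))]; c=np.linalg.lstsq(A,q[:,2],rcond=None)[0]
    r=np.abs(p@np.r_[c[:2],-1]+c[2]); q=p[r<max(.002,.012-.002*i)]
print(len(p),len(q),'slope',np.degrees(np.arctan(np.hypot(*c[:2]))),'dir',np.degrees(np.arctan2(c[1],c[0])))
rect=cv2.minAreaRect((q[:,:2]*1000).astype(np.float32)); print('deck rect',rect,'z',c@np.r_[np.array(rect[0])/1000,1])
for off in (0,):
    print('z at nominal seat (.649,.128)',c@[.649,.128,1])
u=np.array([np.cos(np.radians(-12)),np.sin(np.radians(-12))]); w=np.array([-u[1],u[0]])
print('along',np.percentile(q[:,:2]@u,[.5,2,98,99.5]),'across',np.percentile(q[:,:2]@w,[.5,2,98,99.5]),'seat nominal',np.array([.649,.128])@u,np.array([.649,.128])@w)
b=P[near&(P[...,2]>.004)&(P[...,2]<.013)&(hsv[...,1]<110)]
print('base',len(b),cv2.minAreaRect((b[:,:2]*1000).astype(np.float32)))
E
```

```text
6.7 [0.50043512 0.14432344 0.27973627] [[ 9.76951925e-01 -2.13446402e-01 -2.36002899e-03]
 [-2.13447898e-01 -9.76954367e-01 -3.98363609e-04]
 [-2.22061135e-03  8.92925322e-04 -9.99997136e-01]] [ 3.05702041e+00  1.71270285e+01  7.33875452e+01 -1.55811788e-02
  8.96216710e+01  1.05381601e+02]
2633 2335 slope 24.897200903641693 dir -11.229593148878683
deck rect ((628.7112426757812, 134.1268310546875), (29.569259643554688, 66.42811584472656), 77.89053344726562) z 0.06535326149005793
z at nominal seat (.649,.128) 0.07514327092096501
along [0.55489595 0.55590803 0.61917246 0.62005832] across [0.24724381 0.24776257 0.27600962 0.27651388] seat nominal 0.6082050964515667 0.26013758023465294
base 3622 ((631.8836059570312, 133.78074645996094), (80.1197738647461, 94.47454833984375), 77.98848724365234)
```

View pics/w3.png

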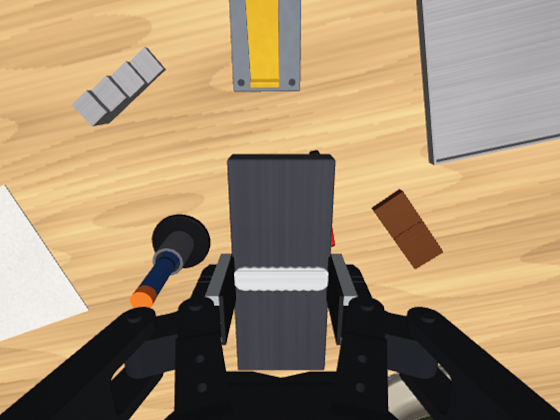

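```bash
python3 - <<'E'
from h import *
R=tgt_down(-12,25); n=-R[:,2]; print(R)
seat=np.array([.649,.130,.075])
plan(seat+n*.065,R)
E
```

```text
[[ 0.88650279 -0.20791169  0.41338304]
 [-0.18843198 -0.9781476  -0.08786728]
 [ 0.42261826  0.         -0.90630779]]
6
[0.5, -0.07, 0.61, 0.0, 0.49, -0.01]
[0.46, -0.08, 0.64, 0.0, 0.49, -0.01]
[0.41, -0.07, 0.68, 0.0, 0.49, -0.01]
[0.36, -0.07, 0.7, 0.0, 0.49, -0.01]
[0.31, -0.08, 0.73, 0.0, 0.49, -0.01]
[0.25, -0.07, 0.74, 0.0, 0.49, -0.01]
end [0.6222 0.1358 0.1341] err deg 0.27
```

Emit:
{"method": "jog_arm", "body": {
  "plan": [
    [[0.5,-0.07,0.61,0,0.49,-0.01],[0.46,-0.08,0.64,0,0.49,-0.01],[0.41,-0.07,0.68,0,0.49,-0.01],[0.36,-0.07,0.7,0,0.49,-0.01],[0.31,-0.08,0.73,0,0.49,-0.01],[0.25,-0.07,0.74,0,0.49,-0.01],[0,0,0,0,0,0],[0,0,0,0,0,0],[0,0,0,0,0,0]]
  ]
}}

```text
time_s: 7.65
position: [0.6228, 0.1363, 0.1367]
tool_rot: [[0.885, -0.205, 0.418], [-0.185, -0.979, -0.089], [0.428, 0.001, -0.904]]
ft_force: [0.5, 0.1, -4.2]
grip_width: 0.0422
```

```bash
python3 - <<'E'
from h import *
s=env.observe(); print(s['q'])
R=tgt_down(-12,25); n=-R[:,2]
seat=np.array([.649,.130,.075])
plan(seat+n*.006,R)
im,d,P=cloud('wrist'); cv2.imwrite('pics/w4.png',im[:,:,::-1])
im,d,P=cloud('scene'); cv2.imwrite('pics/s4.png',cv2.resize(im[120:270,200:420,::-1],None,fx=3,fy=3))
E
```

```text
[  4.5950936   27.48889693  86.57435633 -10.52335519  42.03915511
 112.75748624]
2
[-0.02, 0.01, 0.77, 0.0, -0.02, 0.01]
[-0.03, 0.01, 0.76, 0.0, -0.02, 0.01]
end [0.6464 0.1305 0.0805] err deg 0.03
```

View pics/w4.png

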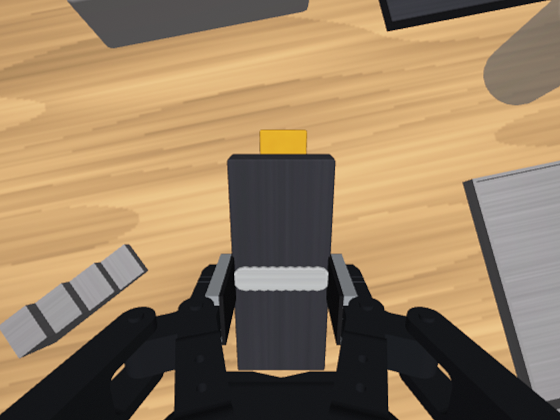

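View pics/s4.png

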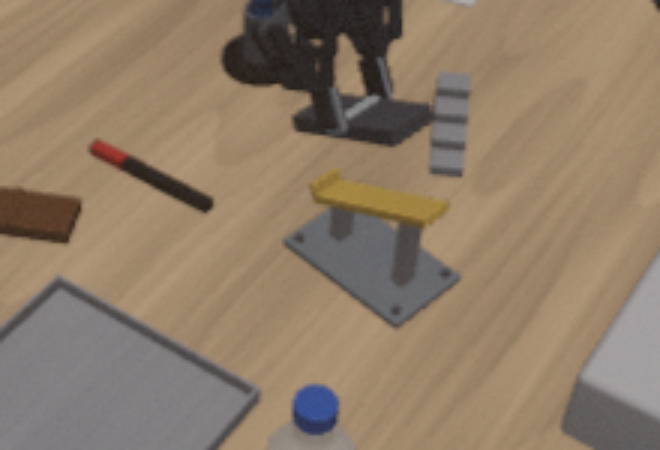

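The coupon hangs centred over the deck: the yellow strip at px 283,141 lines up with the coupon centre at 281. I'll descend slowly now.

Emit:
{"method": "jog_arm", "body": {
  "plan": [
    [[-0.02,0.01,0.5,0,-0.02,0.01],[-0.02,0.01,0.4,0,-0.02,0.01],[0,0,0.3,0,0,0],[0,0,0.15,0,0,0],[0,0,0.08,0,0,0],[0,0,0.05,0,0,0],[0,0,0,0,0,0],[0,0,0,0,0,0]]
  ]
}}

```text
time_s: 8.55
position: [0.6455, 0.1311, 0.0815]
tool_rot: [[0.887, -0.207, 0.413], [-0.188, -0.978, -0.088], [0.422, 0.0, -0.907]]
ft_force: [-0.6, -0.0, -4.1]
grip_width: 0.0425
```

Emit:
{"method": "jog_arm", "body": {
  "plan": [
    [[0,0,0.03,0,0,0],[0,0,0.02,0,0,0],[0,0,0,0,0,0],[0,0,0,0,0,0]]
  ]
}}

```text
time_s: 8.95
position: [0.6463, 0.1309, 0.0792]
tool_rot: [[0.887, -0.207, 0.412], [-0.188, -0.978, -0.088], [0.421, 0.001, -0.907]]
ft_force: [0.2, 0.6, -4.4]
grip_width: 0.0427
```

Emit:
{"method": "jog_arm", "body": {
  "plan": [
    [[0,0,0.02,0,0,0],[0,0,0,0,0,0],[0,0,0,0,0,0]]
  ]
}}

```text
time_s: 9.25
position: [0.6464, 0.1308, 0.0791]
tool_rot: [[0.887, -0.207, 0.412], [-0.188, -0.978, -0.088], [0.422, 0.001, -0.907]]
ft_force: [-5.2, -0.3, 2.1]
grip_width: 0.0427
```

```bash
python3 - <<'E'
from h import *
im,d,P=cloud('scene'); cv2.imwrite('pics/s5.png',cv2.resize(im[120:270,240:400,::-1],None,fx=4,fy=4,interpolation=cv2.INTER_CUBIC))
E
```

```text
(no output)
```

View pics/s5.png

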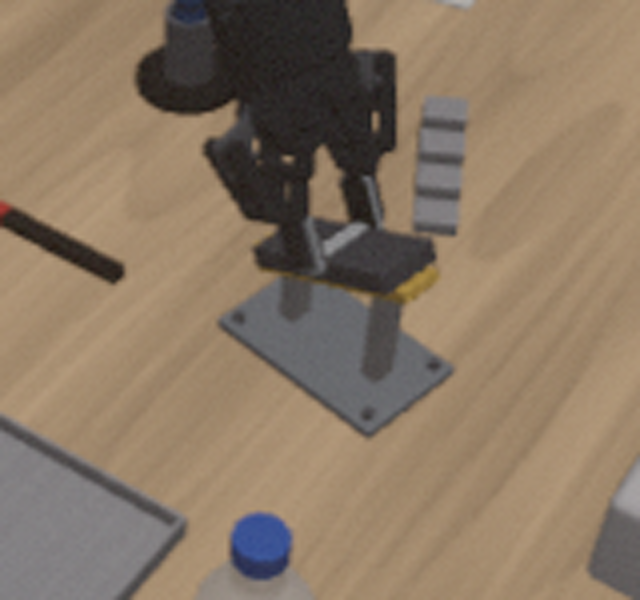

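Contact: the force along the deck normal changed by about 8 N, and the coupon lies on the deck. Releasing.

Emit:
{"method": "jog_arm", "body": {
  "plan": [
    [[0,0,0,0,0,0],[0,0,0,0,0,0],[0,0,0,0,0,0],[0,0,0,0,0,0],[0,0,0,0,0,0],[0,0,0,0,0,0]]
  ],
  "grip": 0.7
}}

```text
time_s: 9.9
position: [0.6467, 0.1308, 0.0785]
tool_rot: [[0.887, -0.207, 0.412], [-0.188, -0.978, -0.088], [0.422, 0.001, -0.907]]
ft_force: [-0.5, -0.2, 0.6]
grip_width: 0.0724
```

Emit:
{"method": "jog_arm", "body": {
  "plan": [
    [[0,0,-0.1,0,0,0],[0,0,-0.2,0,0,0],[0,0,-0.4,0,0,0],[0,0,-0.6,0,0,0],[0,0,-0.8,0,0,0],[0,0,-0.8,0,0,0],[0,0,-0.8,0,0,0],[0,0,0,0,0,0],[0,0,0,0,0,0]]
  ]
}}

```text
time_s: 10.8
position: [0.5852, 0.144, 0.2141]
tool_rot: [[0.886, -0.207, 0.414], [-0.187, -0.978, -0.088], [0.423, -0.0, -0.906]]
ft_force: [0.3, -0.4, -1.6]
grip_width: 0.0728
```

```bash
python3 - <<'E'
from h import *
s=env.observe(); print(s['time_s'],s['position'],s['tool_rot'])
im,d,P=cloud('wrist'); cv2.imwrite('pics/w6.png',im[:,:,::-1]); np.savez('w6.npz',im=im,P=P)
im2,d,P2=cloud('scene'); cv2.imwrite('pics/s6.png',cv2.resize(im2[120:270,240:400,::-1],None,fx=4,fy=4,interpolation=cv2.INTER_CUBIC))
near=np.hypot(P[...,0]-.645,P[...,1]-.13)<.075
p=P[near&(P[...,2]>.05)&(P[...,2]<.13)]; q=p.copy()
for i in range(8):
    c=np.linalg.lstsq(np.c_[q[:,:2],np.ones(len(q))],q[:,2],rcond=None)[0]
    r=np.abs(p@np.r_[c[:2],-1]+c[2]); q=p[r<max(.0015,.012-.002*i)]
nrm=np.r_[-c[:2],1]; nrm/=np.linalg.norm(nrm)
R=tgt_down(-12,25); seat=np.array([.649,.130,.075])
L=(q-seat)@np.c_[R[:,0],-R[:,1],-R[:,2]]
print(len(q),'slope',np.degrees(np.arccos(nrm[2])),'dir',np.degrees(np.arctan2(-nrm[1],-nrm[0])))
print('rect in deck frame mm (want 0,0)',cv2.minAreaRect((L[:,:2]*1000).astype(np.float32)),'h',np.median(L[:,2]))
w=P[near&(im.min(-1)>140)&(P[...,2]>.06)&(P[...,2]<.13)]; print('weld',len(w),w.mean(0), 'exp', seat-.0165*R[:,2])
E
```

```text
10.8 [0.58522214 0.14397862 0.21405296] [[ 8.86436103e-01 -2.06823543e-01  4.14071318e-01]
 [-1.87389838e-01 -9.78378261e-01 -8.75272916e-02]
 [ 4.23221081e-01 -5.40589941e-06 -9.06026444e-01]]
5177 slope 24.883643822184908 dir -11.975155434811892
rect in deck frame mm (want 0,0) ((-0.5411262512207031, 0.6407241821289062), (45.03350830078125, 109.60253143310547), 89.95108032226562) h 0.014154614802843827
weld 570 [0.6416331  0.13185714 0.08978456] exp [0.64217918 0.13144981 0.08995408]
```

View pics/w6.png

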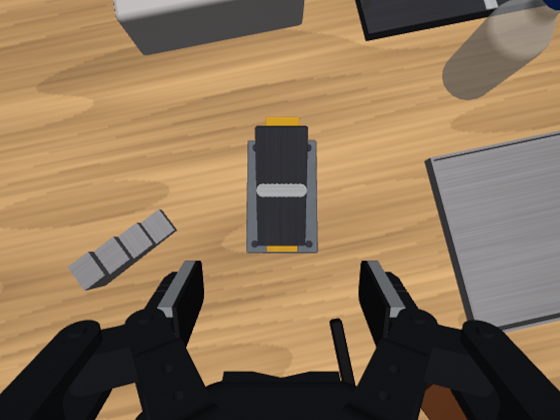

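View pics/s6.png

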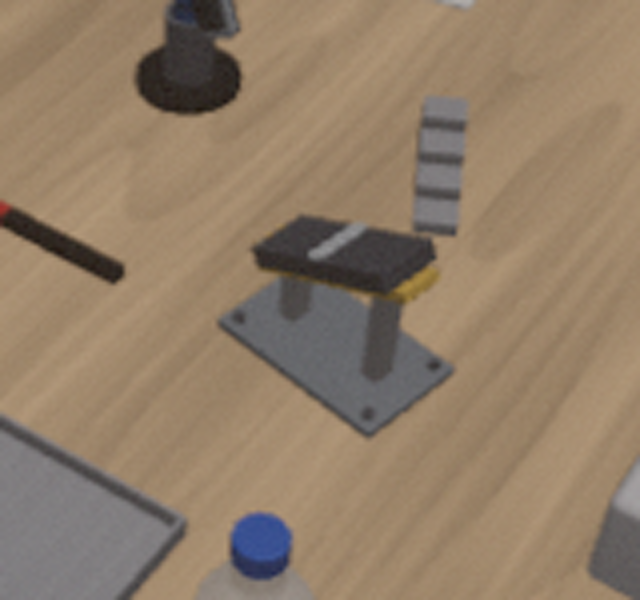

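The coupon sits within 1 mm of the seat with a slope of 24.9°, and the fingers are clear of it. Next I'll move to a viewpoint for the torch.

```bash
python3 - <<'E'
from h import *
plan(np.array([.32,.285,.30]),tgt_down(10))
E
```

```text
9
[-0.63, -0.23, -0.56, 0.06, -0.32, -0.28]
[-0.64, -0.26, -0.53, 0.06, -0.32, -0.28]
[-0.65, -0.3, -0.49, 0.06, -0.32, -0.28]
[-0.66, -0.32, -0.46, 0.06, -0.32, -0.28]
[-0.67, -0.36, -0.42, 0.06, -0.32, -0.28]
[-0.68, -0.39, -0.39, 0.06, -0.32, -0.28]
[-0.67, -0.42, -0.35, 0.06, -0.32, -0.28]
[-0.67, -0.46, -0.31, 0.06, -0.32, -0.28]
[-0.67, -0.48, -0.28, 0.06, -0.32, -0.28]
end [0.32   0.285  0.2999] err deg 0.28
```

Emit:
{"method": "jog_arm", "body": {
  "plan": [
    [[-0.63,-0.23,-0.56,0.06,-0.32,-0.28],[-0.64,-0.26,-0.53,0.06,-0.32,-0.28],[-0.65,-0.3,-0.49,0.06,-0.32,-0.28],[-0.66,-0.32,-0.46,0.06,-0.32,-0.28],[-0.67,-0.36,-0.42,0.06,-0.32,-0.28],[-0.68,-0.39,-0.39,0.06,-0.32,-0.28],[-0.67,-0.42,-0.35,0.06,-0.32,-0.28],[-0.67,-0.46,-0.31,0.06,-0.32,-0.28],[-0.67,-0.48,-0.28,0.06,-0.32,-0.28],[0,0,0,0,0,0]]
  ],
  "grip": 0.7
}}

```text
time_s: 11.9
position: [0.3188, 0.2862, 0.3005]
tool_rot: [[0.984, 0.177, -0.004], [0.177, -0.984, -0.003], [-0.004, 0.002, -1.0]]
ft_force: [0.9, 0.2, 0.2]
grip_width: 0.0728
```

Emit:
{"method": "jog_arm", "body": {
  "plan": [
    [[0,0,0,0,0,0],[0,0,0,0,0,0]]
  ]
}}

```text
time_s: 12.1
position: [0.3208, 0.2846, 0.2993]
tool_rot: [[0.985, 0.173, -0.003], [0.173, -0.985, -0.004], [-0.004, 0.003, -1.0]]
ft_force: [0.2, 0.4, -0.3]
grip_width: 0.0728
```

```bash
python3 - <<'E'
from h import *
s=env.observe(); print(s['time_s'],s['position'],s['q'])
im,d,P=cloud('wrist'); cv2.imwrite('pics/w7.png',im[:,:,::-1]); np.savez('w7.npz',im=im,P=P)
near=np.hypot(P[...,0]-.419,P[...,1]-.302)<.045
for lo,hi in ((.07,.09),(.09,.11),(.11,.13),(.139,.15),(.06,.067)):
    t=P[near&(P[...,2]>lo)&(P[...,2]<hi)]
    if len(t): print(lo,hi,len(t),t.mean(0).round(4),t.min(0).round(4),t.max(0).round(4))
t=P[near&(P[...,2]>.14)]
print(cv2.minEnclosingCircle((t[:,:2]*1000).astype(np.float32)))
t=P[near&(P[...,2]>.061)&(P[...,2]<.067)]
print(cv2.minEnclosingCircle((t[:,:2]*1000).astype(np.float32)))
E
```

```text
12.1 [0.32080575 0.28463745 0.29927563] [ 25.75437612   6.85683155  83.72980755  -0.11828729  89.68777606
 105.80160552]
0.07 0.09 18 [0.4087 0.3015 0.0759] [0.4064 0.2942 0.0725] [0.4144 0.3113 0.089 ]
0.09 0.11 7 [0.4079 0.3023 0.1001] [0.407  0.2962 0.0936] [0.4113 0.3073 0.1084]
0.11 0.13 4 [0.4088 0.3019 0.1126] [0.4069 0.2955 0.1105] [0.4118 0.309  0.1153]
0.139 0.15 585 [0.4178 0.3047 0.1442] [0.4067 0.2937 0.1414] [0.4284 0.3156 0.1465]
0.06 0.067 284 [0.4132 0.3035 0.0637] [0.3991 0.2858 0.0614] [0.4359 0.3234 0.0662]
((417.73876953125, 304.75384521484375), 11.068641662597656)
((417.90679931640625, 304.7149658203125), 18.885498046875)
```

View pics/w7.png

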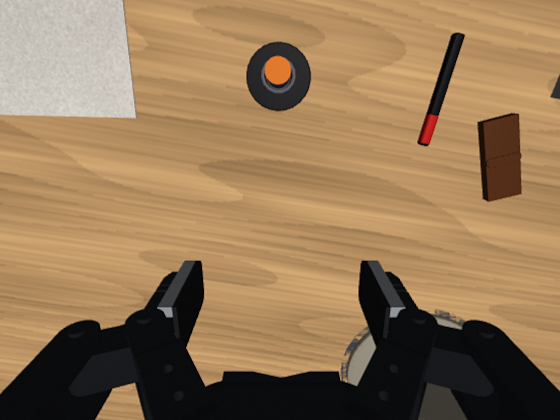

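```bash
python3 - <<'E'
from h import *
p,R=plan(np.array([.418,.304,.22]),tgt_down(10))
plan(np.array([.418,.304,.091]),tgt_down(10),p0=p,R0=R)
E
```

```text
4
[0.62, -0.02, 0.49, 0.01, 0.01, -0.0]
[0.62, -0.01, 0.5, 0.01, 0.01, -0.0]
[0.62, -0.02, 0.49, 0.01, 0.01, -0.0]
[0.62, -0.01, 0.5, 0.01, 0.01, -0.0]
end [0.418  0.304  0.2199] err deg 0.2
4
[-0.0, 0.0, 0.81, -0.0, -0.0, -0.0]
[-0.0, 0.0, 0.8, -0.0, -0.0, -0.0]
[-0.0, 0.01, 0.81, -0.0, -0.0, -0.0]
[-0.01, -0.0, 0.8, -0.0, -0.0, -0.0]
end [0.4178 0.3039 0.0911] err deg 0.2
```

Emit:
{"method": "jog_arm", "body": {
  "plan": [
    [[0.62,-0.02,0.49,0.01,0.01,0],[0.62,-0.01,0.5,0.01,0.01,0],[0.62,-0.02,0.49,0.01,0.01,0],[0.62,-0.01,0.5,0.01,0.01,0],[0,0,0,0,0,0],[0,0,0,0,0,0],[0,0,0,0,0,0]]
  ]
}}

```text
time_s: 12.85
position: [0.4172, 0.3044, 0.2215]
tool_rot: [[0.985, 0.174, 0.003], [0.174, -0.985, 0.004], [0.004, -0.004, -1.0]]
ft_force: [1.0, 0.6, 1.2]
grip_width: 0.0726
```

```bash
python3 - <<'E'
from h import *
plan(np.array([.418,.3045,.091]),tgt_down(10))
E
```

```text
4
[0.0, 0.0, 0.82, -0.01, -0.01, 0.0]
[0.01, 0.01, 0.81, -0.01, -0.01, 0.0]
[-0.0, -0.0, 0.82, -0.01, -0.01, 0.0]
[0.0, -0.0, 0.81, -0.01, -0.01, 0.0]
end [0.4178 0.3043 0.0911] err deg 0.19
```

Emit:
{"method": "jog_arm", "body": {
  "plan": [
    [[0.01,0,0.7,0,0,0],[0,0,0.8,0,0,0],[0,0,0.8,0,0,0],[0,0,0.6,0,0,0],[0,0,0.33,0,0,0],[0,0,0,0,0,0],[0,0,0,0,0,0]]
  ]
}}

```text
time_s: 13.55
position: [0.4183, 0.3054, 0.0928]
tool_rot: [[0.985, 0.174, 0.004], [0.174, -0.985, 0.005], [0.005, -0.004, -1.0]]
ft_force: [-0.3, 0.0, 0.1]
grip_width: 0.0727
```

Emit:
{"method": "jog_arm", "body": {
  "plan": [
    [[0,0,0,0,0,0],[0,0,0,0,0,0],[0,0,0,0,0,0],[0,0,0,0,0,0],[0,0,0,0,0,0],[0,0,0,0,0,0],[0,0,0,0,0,0],[0,0,0,0,0,0],[0,0,0,0,0,0]]
  ],
  "grip": -1,
  "squeeze": 60
}}

```text
time_s: 14.45
position: [0.4185, 0.305, 0.0922]
tool_rot: [[0.985, 0.174, 0.003], [0.174, -0.985, 0.004], [0.004, -0.003, -1.0]]
ft_force: [0.2, -2.0, 6.7]
grip_width: 0.0205
```

Emit:
{"method": "jog_arm", "body": {
  "plan": [
    [[0,0,-0.2,0,0,0],[0,0,-0.3,0,0,0],[0,0,-0.5,0,0,0],[0,0,-0.6,0,0,0],[0,0,-0.6,0,0,0],[0,0,-0.6,0,0,0],[0,0,-0.5,0,0,0],[0,0,0,0,0,0],[0,0,0,0,0,0],[0,0,0,0,0,0]]
  ]
}}

```text
time_s: 15.45
position: [0.4173, 0.3045, 0.2223]
tool_rot: [[0.985, 0.174, -0.0], [0.174, -0.985, 0.003], [0.0, -0.003, -1.0]]
ft_force: [0.1, 0.4, -1.8]
grip_width: 0.0207
```

```bash
python3 - <<'E'
from h import *
s=env.observe(); print(s['time_s'],s['position'],s['grip_width'],s['q'])
im,d,P=cloud('wrist'); cv2.imwrite('pics/w8.png',im[:,:,::-1]); np.savez('w8.npz',im=im,P=P,p=s['position'],R=s['tool_rot'])
im2,d,P2=cloud('scene'); cv2.imwrite('pics/s8.png',cv2.resize(im2[30:210,200:400,::-1],None,fx=3,fy=3,interpolation=cv2.INTER_CUBIC))
E
```

```text
15.45 [0.41730902 0.30447184 0.22232234] 0.020740813188373033 [ 22.88579162  18.81352587  80.54673064   0.16122057  80.57726805
 102.84457831]
```

View pics/w8.png

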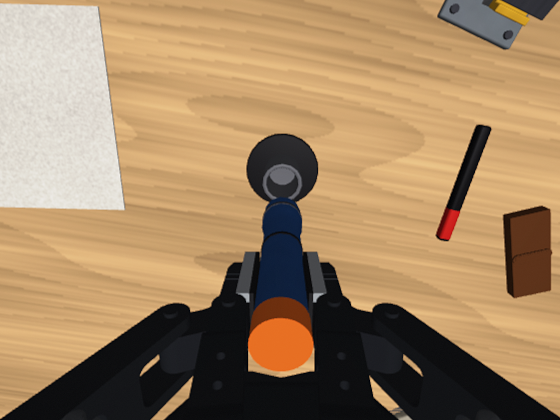

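View pics/s8.png

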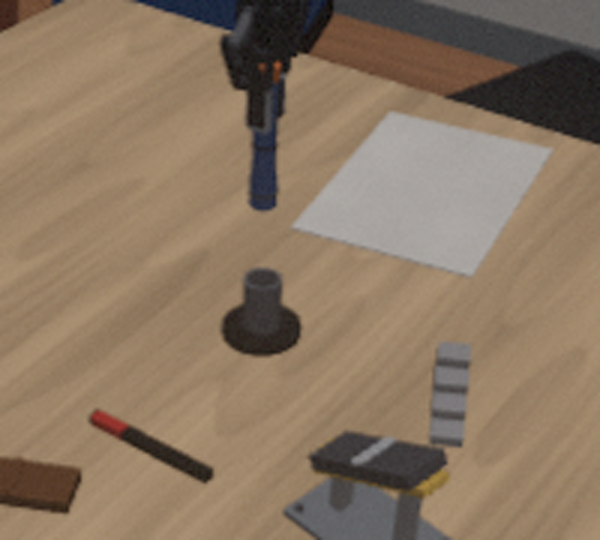

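The torch is clear of the holder and in line with the tool, with the lens about 78 mm beyond the TCP. Next is the inspection pose.

```bash
python3 - <<'E'
from h import *
R=tgt_down(10,45); w=np.array([.642,.1315,.09])
print(w-R[:,2]*.198)
plan(w-R[:,2]*.198,R,n=10)
E
```

```text
[0.50411988 0.10718801 0.23000714]
10
[0.13, 0.52, -0.02, -0.0, 0.52, -0.0]
[0.13, 0.53, -0.01, -0.0, 0.52, -0.0]
[0.13, 0.52, -0.0, -0.0, 0.52, -0.0]
[0.12, 0.52, 0.01, -0.0, 0.52, -0.0]
[0.13, 0.53, 0.02, -0.0, 0.52, -0.0]
[0.13, 0.52, 0.03, -0.0, 0.52, -0.0]
[0.12, 0.52, 0.04, -0.0, 0.52, -0.0]
[0.12, 0.53, 0.05, -0.0, 0.52, -0.0]
[0.12, 0.52, 0.06, -0.0, 0.52, -0.0]
[0.11, 0.52, 0.06, -0.0, 0.52, -0.0]
end [0.5042 0.1074 0.2302] err deg 0.32
```

Emit:
{"method": "jog_arm", "body": {
  "plan": [
    [[0.13,0.52,-0.02,0,0.52,0],[0.13,0.53,-0.01,0,0.52,0],[0.13,0.52,0,0,0.52,0],[0.12,0.52,0.01,0,0.52,0],[0.13,0.53,0.02,0,0.52,0],[0.13,0.52,0.03,0,0.52,0],[0.12,0.52,0.04,0,0.52,0],[0.12,0.53,0.05,0,0.52,0],[0.12,0.52,0.06,0,0.52,0],[0.11,0.52,0.06,0,0.52,0]]
  ]
}}

```text
time_s: 16.55
position: [0.5024, 0.1115, 0.2303]
tool_rot: [[0.709, 0.176, 0.683], [0.123, -0.984, 0.126], [0.694, -0.005, -0.72]]
ft_force: [0.1, 0.9, -2.0]
grip_width: 0.0206
```

Emit:
{"method": "jog_arm", "body": {
  "plan": [
    [[0,0,0,0,0,0],[0,0,0,0,0,0],[0,0,0,0,0,0],[0,0,0,0,0,0]]
  ]
}}

```text
time_s: 16.95
position: [0.5027, 0.1135, 0.2311]
tool_rot: [[0.71, 0.178, 0.681], [0.124, -0.984, 0.128], [0.693, -0.006, -0.721]]
ft_force: [-0.7, 0.0, -0.8]
grip_width: 0.0204
```

```bash
python3 - <<'E'
from h import *
s=env.observe(); print(s['time_s'],s['position'],s['grip_width'],s['q'],np.abs(s['qvel']).max()); R=np.array(s['tool_rot'])
print('tilt',np.degrees(np.arccos(-R[2,2])),'spot',s['position']+R[:,2]*.198)
im,d,P=cloud('wrist'); cv2.imwrite('pics/w9.png',im[:,:,::-1]); np.savez('w9.npz',im=im,P=P)
p0=s['position']; T=(P-p0)@R
hsv=cv2.cvtColor(im,cv2.COLOR_RGB2HSV)
m=(hsv[...,0]>100)&(hsv[...,0]<125)&(hsv[...,1]>120)&(np.abs(T[...,1])<.03)&(np.abs(T[...,0])<.04)&(T[...,2]<.1)
print('blue',m.sum())
for lo,hi in ((-.03,-.01),(-.01,.01),(.01,.03),(.03,.05),(.05,.075),(.075,.09)):
    q=T[m&(T[...,2]>lo)&(T[...,2]<hi)]
    if len(q): print(lo,hi,len(q),'y mid',(np.percentile(q[:,1],[2,98]).mean()).round(4),'x max',np.percentile(q[:,0],98).round(4))
q=T[m]; print('lens tool z max',np.percentile(q[:,2],[98,99.5,100]))
w=P[(np.hypot(P[...,0]-.642,P[...,1]-.1315)<.04)&(im.min(-1)>130)&(P[...,2]>.075)]; print('weld',len(w),w.mean(0))
im2,d,P2=cloud('scene'); cv2.imwrite('pics/s9.png',cv2.resize(im2[30:230,170:400,::-1],None,fx=3,fy=3,interpolation=cv2.INTER_CUBIC))
m2=(np.hypot(P2[...,0]-.642,P2[...,1]-.13)<.075)
hsv2=cv2.cvtColor(im2,cv2.COLOR_RGB2HSV)
t=(hsv2[...,0]>100)&(hsv2[...,0]<130)&(hsv2[...,1]>120)&(np.linalg.norm(P2-p0,axis=-1)<.13)
q=P2[t]; print('scene blue',len(q))
if len(q)>10:
    v=np.linalg.svd(q-q.mean(0))[2][0]; v=v*np.sign(v[2]); print('axis',v,'tilt',np.degrees(np.arccos(v[2])),'mean',q.mean(0),'tool z',-R[:,2])
E
```

```text
16.95 [0.50271056 0.11351619 0.23108245] 0.02035034633622328 [ -6.57407608   5.09041729 111.33222625  30.29334631  23.99657818
  49.83543912] 0.8055553263170846
tilt 43.863122957988885 spot [0.63755058 0.13886337 0.08832499]
blue 4098
-0.03 -0.01 1118 y mid -0.0002 x max 0.0109
-0.01 0.01 751 y mid -0.0001 x max 0.0107
0.01 0.03 477 y mid -0.0 x max 0.0108
0.03 0.05 539 y mid -0.0 x max 0.0113
0.05 0.075 363 y mid 0.0006 x max 0.0125
0.075 0.09 26 y mid 0.0014 x max 0.0123
lens tool z max [0.07083048 0.07545242 0.07785803]
weld 438 [0.64111617 0.13179536 0.08949178]
scene blue 94
axis [-0.68069631 -0.09041286  0.72696496] tilt 43.36744415202666 mean [0.51442531 0.11126509 0.23399337] tool z [-0.68101017 -0.12801604  0.72099725]
```

View pics/w9.png

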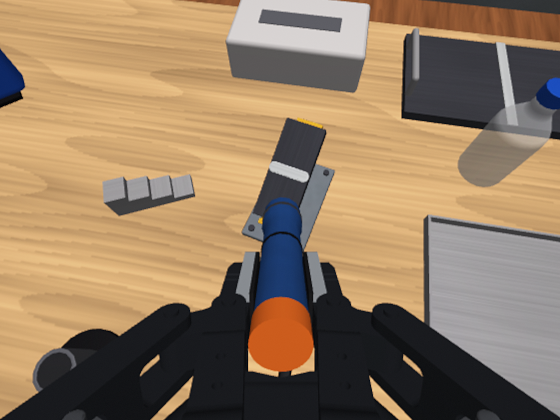

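View pics/s9.png

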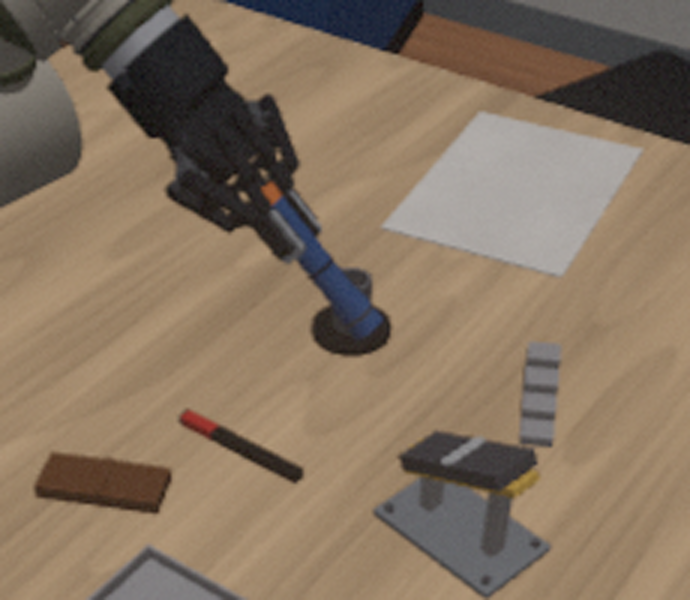

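The torch leans 43.9° and its spot is about 9 mm from the weld, mainly in y. I'll make a small correction and let it settle.

Emit:
{"method": "jog_arm", "body": {
  "plan": [
    [[0.03,0.06,0,0,0,0],[0.03,0.06,0.01,0,0,0],[0.02,0.07,0.01,0,0,0],[0,0,0,0,0,0],[0,0,0,0,0,0],[0,0,0,0,0,0],[0,0,0,0,0,0],[0,0,0,0,0,0],[0,0,0,0,0,0],[0,0,0,0,0,0]]
  ]
}}

```text
time_s: 18.05
position: [0.5069, 0.1059, 0.2325]
tool_rot: [[0.71, 0.177, 0.681], [0.124, -0.984, 0.127], [0.693, -0.006, -0.721]]
ft_force: [-0.5, -0.0, -1.8]
grip_width: 0.0208
```

```bash
cat > chk.py <<'E'
from h import *
for k in range(2):
    s=env.observe(); R=np.array(s['tool_rot']); sp=s['position']+R[:,2]*.198
    print(s['time_s'],'tilt',np.degrees(np.arccos(-R[2,2])),'spot',sp,'err',np.linalg.norm(sp-[.642,.1315,.09]),'lens z',(s['position']+R[:,2]*.078)[2],'qvel',np.abs(s['qvel']).max(),s['grip_width'])
    im,d,P=cloud(('scene','top')[k]); np.savez(('scene','top')[k]+'2.npz',im=im,P=P)
    for q in ("couplant","plain_plate","step_block","marker"):
        r=spotter.trace(('scene','top')[k],q)
        if r: 
            p=P[r[0]['pixels']]; print(q,round(r[0]['score'],2),np.nanmedian(p,0).round(4))
    cv2.imwrite(f'pics/f{k}.png',im[:,:,::-1])
E
python3 chk.py
```

```text
18.05 tilt 43.883979984680174 spot [0.64178909 0.13106665 0.08983074] err 0.0005108087735292035 lens z 0.1763201327996185 qvel 0.10463812432907077 0.020789604875821977
couplant 0.86 [ 0.7525 -0.1338  0.0956]
plain_plate 0.95 [ 0.547  -0.2557  0.0187]
step_block 0.67 [0.6263 0.2996 0.0221]
marker 0.77 [0.4437 0.0962 0.0138]
18.3 tilt 43.884414953612286 spot [0.64180138 0.13103942 0.08983419] err 0.0005282781114199623 lens z 0.17632294876777127 qvel 0.10654047287008485 0.020959203824719844
couplant 0.69 [ 0.7328 -0.1092  0.1023]
plain_plate 0.9 [ 0.5413 -0.2493  0.0164]
step_block 0.88 [0.6231 0.3086 0.0224]
```

View pics/f0.png

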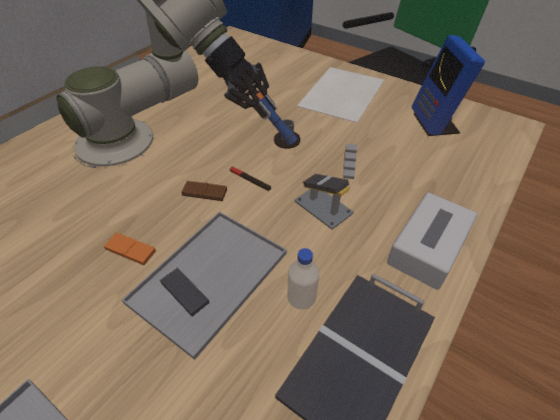

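The scene shows the torch held in the air at px 285,130, which is well in front of the holder in depth. The coupon is on the rest at 325,183, and the bystanders are where they started. Handing in.

```bash
python3 - <<'E'
from rig import close_job
print(close_job())
E
```

```text
the job is handed in; nothing more can be done
None
```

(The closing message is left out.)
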